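# Gauge the height of the brass grommet die

### The job

Take the green sprung height gauge from its sloping rest and lower it gently over the brass grommet die, so that it bridges the die with both legs standing flat on the steel plate and its sprung foot is pushed up by the die's top to read the die's height. Leave it standing there, released, with the die still where it was, and do not disturb the dark wooden heel block, the last, the tin of hooks or the steel rule.

Things in the scene. Friction and masses are not known exactly. Their poses are not given: they have to be found in the camera images.
- gauge: loose green bridge gauge, 0.43 kg. Origin: centre of underside, z up its axis. Two legs 56 (x) x 16 (y) x 52 mm high at y = +-38 mm (clear gap 60, outer width 92 mm); bridge 56 x 92 mm at z = 52 to 66 mm; bare-metal upright grip 24 x 24 mm at z = 66 to 118 mm. Starts on the rest, z leaning 30 deg from vertical, x up the slope, y level. Symmetric under a half turn about z
- gauge_grip (a point): point on the gauge's axis inside the square grip, 94 mm above its underside; same axes as the gauge
- foot (a joint): reading of the gauge: how far its sprung foot is pushed up above the plane of the leg undersides, in m (0 to 0.030, 0 at the start). A spring of 1 to 2 N pushes it down. A red-tipped rod rises out of the grip's top with it (at z = 110.5 mm at reading 0)
- foot_tip (a point): centre of the underside of the gauge's round foot (18 mm across), on the gauge's axis midway between the legs
- rest: fixed sloping rest in plywood and dark wood. Origin on the counter under the middle of the slope; its top surface passes 55 mm above the origin and rises toward its own +x at 30 degrees; 140 mm wide along y, with a lip 16 mm high along its low (-x) edge against which the gauge's legs lean
- plate: fixed steel plate lying on the counter, 150 mm along x, 250 mm along y, 12 mm thick; origin at the centre of its underside. The die and the heel block stand on it about 120 mm apart, in either order
- die: loose brass grommet die, a block 70 mm along x, 34 mm along y, 26 mm high, 0.5 kg, lying on the plate; origin at the centre of its underside. The gauge's legs go one on each long side
- heel: bystander: loose dark wooden heel block with a black rubber sole, 66 x 40 x 20 mm, on the plate; origin at the centre of its underside
- last: bystander: loose beech shoe last, about 250 mm long along x, 80 mm wide, 95 mm high, on the counter beyond the work
- tin: bystander: open blue tin of silver hooks, 72 mm across, 30 mm high, on the counter nearer the robot
- rule: bystander: steel rule, 300 mm along y, 30 mm along x, 4 mm thick, on the counter beyond the work
There are look-alikes about, which are no part of the job. Of the things like the gauge, leave any that is blue or pink; of the rest the larger one is meant.

How it is judged:
By the outcome, as a careful person would: the job done as asked, in the order asked, and still so for the second after the job is handed in, with the robot touching nothing.
It also fails if it takes over 42 s, if anything falls off the work surface, if the arm or the gripper's body presses on something with over 40 N, if the wrist force passes 120 N, or if a joint passes its speed limit or range.

### The arm

A 6-joint arm with a two-finger parallel gripper is mounted at the origin on the work surface. World frame = base frame: x ahead of the robot, y to its left, z up, the work surface at z = 0. Lengths are in m, angles in rad, forces in N, time in s.
With the tool pointing down it reaches from about 0.35 to 0.775 m from the base axis. Payload 7.3 kg.
Tool frame: the origin (TCP) lies on the centre line of the jaws, within the pads' length; the fingertips stand 11 mm ahead of it and the grasp point (between the pads) lies 8 mm behind it; y points along the fingers, z is the direction in which the jaws open and shut, and the axes are right-handed (so a half turn about y gives the same grasp; the last joint's range is limited). The gripper opens to 92 mm and grips with 3 to 60 N. Pads are 19 mm wide; open, the fingers measure 130 mm over their backs; the gripper's body (75 mm by 190 mm) begins 47 mm behind the grasp point.
Start: joints at [-1.411, 0.342, 1.524, -0, 1.275, -0.146], TCP at [0.158, -0.501, 0.238] pointing down, gripper open.
Joint ranges: [-2.53, 2.53], [-0.77, 2.02], [0.04, 2.7], [-1, 4.14], [0.28, 2.66], [-3.11, 3.11]. Speed limits (rad/s): [2.57, 2.57, 3.14, 3.14, 3.14, 3.14].

### API

Orientations are given as [roll, pitch, yaw] about the fixed x, y, z axes, in that order (R = Rz(yaw) Ry(pitch) Rx(roll)).
In Python, from cell import robot, cams gives the robot as it stands.
- The arm moves only by the tool apply_moves, never from a script. Its argument "plan" is a list of rows, each a list of 7 numbers: the shift along the tool's x, y, z in m, then the turn, a rotation vector about the tool's x, y, z in degrees, then the gripper command: -1 is fully open, 1 is shut, values between are in proportion. A call has exactly 5 rows; each row is the pose to reach, as a shift and turn from the pose commanded when the call began, along the tool's axes at that moment; what a row does not reach only later rows make up. A row lasts 1/8 s, in which the tool goes at most 62.5 mm and 10.7 degrees, less where a joint would pass 70% of its speed; a pose out of reach is approached as far as the arm can. A call with a gripper value outside its range is refused whole. The fingers move at their own pace and stop on an object; "squeeze" is the grip in N (left out, the last holds). Time passes only in rows, so rows that repeat a pose let the fingers close, or fill a call up. It gives the time, the measured TCP pose, the force and the opening at its end, in the units of the state.
- robot.observe(): the state, without advancing time (a new reading comes with each control period).
- cams.read_camera(name): name is "scene" or "top" or "wrist"; returns the picture (420x560x3 uint8, blue, green, red); there is no depth.
- cams.calibration(name): a dict with "fx", "fy", "cx", "cy" (pixels), "extrinsics" (4x4, takes a point from world to camera coordinates); the wrist camera has in their place "T_tool_cam" (4x4, takes a point from camera to tool coordinates, whose origin is the TCP and whose axes are the tool frame's). Camera axes: x right, y up, looking along -z (the intrinsics and any distortion apply to the point x, -y, -z); pixel columns grow to the right and rows downward; lengths in m; the calibration is good to about 2 mm. The wrist camera is an equidistant fisheye: a pixel r from the principal point sees the ray r / f radians off the axis. A picture is of the moment at which its call begins: read the wrist's pose just before it. calibration takes no time and is no camera call.
- robot.hand_in(): hands the job in, once; it reports no verdict.
The state is a dict: "time": time; "qpos": joint angles; "qvel": joint speeds; "joint_efforts": joint torques, N m; "tool_pos": TCP position; "tool_rot": TCP orientation; "contact_force": force on the tool from outside, world axes, zero at the start; "torque": the same for the moment, N m; "opening": finger opening in m.
Only numpy, scipy, OpenCV 4.12 (cv2) and the standard library are available. Lean on these libraries where they do the work, as an engineer would, in place of code of your own. Each camera call takes 0.05 s, during which the arm holds its last target. There are 200 camera calls.

## Working session

There is one attempt and no reset: what is moved stays moved. The work goes in short steps, Python scripts to look and compute and a tool call to move; the robot and the scene stay as the last step left them, time stands still between calls to the robot, and variables do not carry over. Pictures are saved under pics/ and viewed, about 8 in all and at most 12, crops included, and the job is handed in when it is done.

Besides the shell and the picture viewer there is one more tool, called as a command line: name --pt "numbers of a row" for each row, then --argument value for the rest. apply_moves: Moves the arm, as the interface text tells. Its arguments: {"type":"object","properties":{"plan":{"type":"array","items":{"type":"array","items":{"type":"number"}}},"squeeze":{"type":"number"}},"required":["plan"]}

```bash
mkdir -p pics; ls; python3 - <<'E'
from cell import robot, cams
import cv2, json, numpy as np
for n in("scene","top"):
    cv2.imwrite(f"pics/{n}0.png",cams.read_camera(n))
    c=cams.calibration(n);print(n,{k:(np.round(v,4).tolist()) for k,v in c.items()})
print({k:np.round(v,4).tolist() for k,v in cams.calibration("wrist").items()})
print({k:np.round(v,3).tolist() for k,v in robot.observe().items()})
E
```

```text
pics
scene {'fx': 515.729, 'fy': 515.729, 'cx': 283.3614, 'cy': 209.6204, 'extrinsics': [[0.3989, 0.917, 0.0079, -0.188], [-0.7165, 0.3062, 0.6268, 0.3565], [0.5723, -0.2557, 0.7791, -1.5263], [0.0, 0.0, 0.0, 1.0]]}
top {'fx': 405.5807, 'fy': 405.5807, 'cx': 282.5597, 'cy': 220.1938, 'extrinsics': [[0.0042, -0.9999, -0.0097, -0.0423], [0.9855, 0.0025, 0.1698, -0.59], [-0.1698, -0.0103, 0.9854, -0.9583], [0.0, 0.0, 0.0, 1.0]]}
{'fx': 325.1923, 'fy': 325.1923, 'cx': 282.8276, 'cy': 210.7919, 'T_tool_cam': [[-0.0001, -0.9611, -0.2763, -0.074], [-0.0015, 0.2763, -0.9611, -0.1463], [1.0, 0.0003, -0.0014, -0.0004], [0.0, 0.0, 0.0, 1.0]]}
{'time': 0.1, 'qpos': [-1.411, 0.343, 1.525, 0.0, 1.275, -0.146], 'qvel': [0.001, -0.001, -0.003, -0.001, 0.0, -0.0], 'joint_efforts': [0.002, -43.2, -24.47, 0.072, 0.053, -0.0], 'tool_pos': [0.158, -0.5, 0.237], 'tool_rot': [-1.572, 0.0, -2.836], 'contact_force': [-0.111, 0.583, 0.793], 'torque': [-0.001, 0.006, -0.021], 'opening': 0.092}
```

View pics/scene0.png

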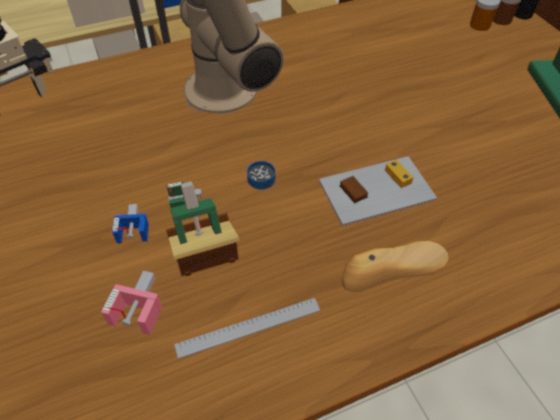

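View pics/top0.png

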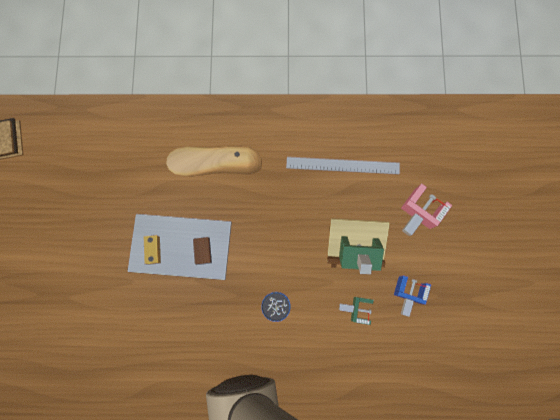

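Candidates for the gauge:
- Big green on the rest: scene (197,215), top (362,255).
- Small green lying down: top (360,310), scene (180,195).
- Blue: top (412,292).
- Pink: top (427,208).

I choose the big green one on the rest. The die is the yellow block at top (151,249), and the heel is at (202,250). Next is a close crop and measurements.

```bash
cat > h.py <<'E'
import numpy as np, cv2
from cell import robot, cams
from scipy.spatial.transform import Rotation as R
def ray(n,uv):
    c=cams.calibration(n);E=np.array(c["extrinsics"])
    d=np.array([(uv[0]-c["cx"])/c["fx"],-(uv[1]-c["cy"])/c["fy"],-1.0])
    return -E[:3,:3].T@E[:3,3], E[:3,:3].T@d
def onz(n,uv,z):
    o,d=ray(n,uv);return o+d*(z-o[2])/d[2]
def tri(a,b):  # a=(name,uv)
    (o,d),(p,e)=ray(*a),ray(*b)
    s,t=np.linalg.lstsq(np.c_[d,-e],p-o,rcond=None)[0]
    x,y=o+s*d,p+t*e;return (x+y)/2,np.linalg.norm(x-y)
def proj(n,P):
    c=cams.calibration(n);E=np.array(c["extrinsics"]);q=E[:3,:3]@P+E[:3,3]
    return np.array([c["cx"]-c["fx"]*q[0]/q[2],c["cy"]+c["fy"]*q[1]/q[2]])
def blob(img,lo,hi,roi):
    x0,y0,x1,y1=roi;m=cv2.inRange(cv2.cvtColor(img,cv2.COLOR_BGR2HSV)[y0:y1,x0:x1],lo,hi)
    k=max(cv2.findContours(m,cv2.RETR_EXTERNAL,cv2.CHAIN_APPROX_NONE,offset=(x0,y0))[0],key=cv2.contourArea)
    return k
E
python3 - <<'E'
from h import *
t=cv2.imread("pics/top0.png");s=cv2.imread("pics/scene0.png")
for nm,im,roi in(("top",t,(120,205,240,290)),("scene",s,(310,150,445,230))):
    for ob,lo,hi,z in(("die",(18,120,90),(32,255,255),.038),("heel",(0,80,20),(17,255,140),.032),("plate",(90,5,100),(125,90,255),.012)):
        k=blob(im,lo,hi,roi);r=cv2.minAreaRect(cv2.convexHull(k));b=cv2.boxPoints(r)
        W=np.array([onz(nm,p,z) for p in b])
        e1,e2=W[1]-W[0],W[2]-W[1]
        print(nm,ob,np.round(W.mean(0),4),"sides",np.round([np.linalg.norm(e1),np.linalg.norm(e2)],4),"yaw",np.round([np.degrees(np.arctan2(e[1],e[0])) for e in(e1,e2)],1),cv2.contourArea(k))
a=cv2.resize(t[200:340,310:450],None,fx=4,fy=4,interpolation=cv2.INTER_CUBIC)
b=cv2.resize(s[165:285,150:255],None,fx=4.667,fy=4.667,interpolation=cv2.INTER_CUBIC)[:560]
c=np.hstack([a,b]);print(c.shape);cv2.imwrite("pics/crop0.png",cv2.resize(c,None,fx=.76,fy=.76))
E
```

```text
top die [0.5178 0.2871 0.038 ] sides [0.0352 0.0682] yaw [ -86.2 -173.2] 295.0
top heel [0.5163 0.1618 0.032 ] sides [0.0388 0.0632] yaw [ -85.4 -173.6] 346.5
top plate [0.5289 0.2255 0.012 ] sides [0.1487 0.2558] yaw [ -0.9 -94.7] 5387.5
scene die [0.5257 0.2846 0.038 ] sides [0.0488 0.0815] yaw [114.3   4.4] 352.0
scene heel [0.5416 0.2163 0.032 ] sides [0.3453 0.2585] yaw [ 67.  -34.6] 4078.5
scene plate [0.5292 0.2314 0.012 ] sides [0.2808 0.1516] yaw [ 86.3 -22.3] 1971.0
(560, 1050, 3)
```

View pics/crop0.png

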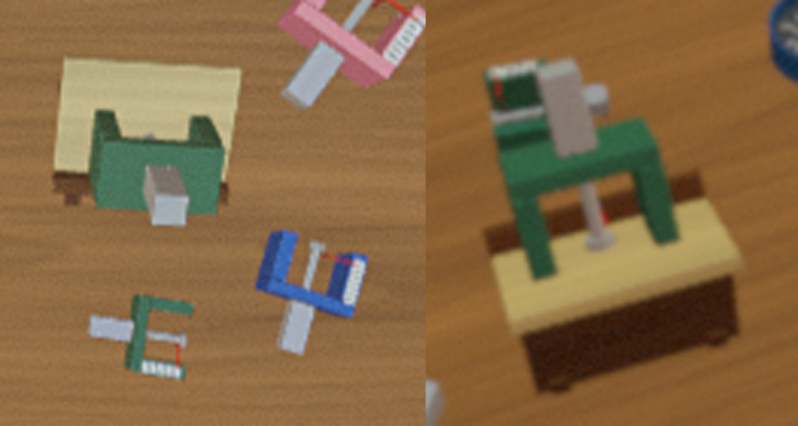

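The crop confirms the large green gauge on the plywood rest, with its grip top centre near top (365.6,269). The small green, blue and pink ones lie flat. I read corner pixels there with known model coordinates and solve linearly for the gauge origin.

```bash
cat >> h.py <<'E'
def solve(obs,Rg):  # obs: (cam, uv, model mm) -> origin, residual(px)
    A=[];b=[]
    for n,uv,m in obs:
        o,d=ray(n,uv);d=d/np.linalg.norm(d);M=np.eye(3)-np.outer(d,d)
        A.append(M);b.append(M@(o-Rg@(np.array(m)/1e3)))
    o=np.linalg.lstsq(np.vstack(A),np.hstack(b),rcond=None)[0]
    return o,[np.round(proj(n,o+Rg@(np.array(m)/1e3))-uv,1).tolist() for n,uv,m in obs]
E
python3 - <<'E'
from h import *
T=lambda u,v:np.array([310+u/3.04,200+v/3.04]); S=lambda u,v:np.array([150+(u-425.6)/3.547,165+v/3.547])
ot=[("top",T(152,196),(12,12,118)),("top",T(184,194),(12,-12,118)),("top",T(186,223),(-12,-12,118)),("top",T(155,227),(-12,12,118)),
("top",T(94,208),(-28,46,66)),("top",T(217,213),(-28,-46,66)),("top",T(103,138),(28,46,66)),("top",T(222,148),(28,-46,66))]
os_=[("scene",S(532,277),(28,-46,0)),("scene",S(556,270),(28,-30,0)),("scene",S(679,237),(28,46,0)),("scene",S(513,190),(28,-46,66)),("scene",S(660,137),(28,46,66)),("scene",S(599,246),(0,0,0))]
for y in(-7,-5,-3,-1):
    Rg=R.from_euler("xyz",[0,-30,y],degrees=True).as_matrix()
    for nm,ob in(("both",ot+os_),("top",ot),("scene",os_)):
        o,r=solve(ob,Rg);print(y,nm,np.round(o,4),np.round(np.sqrt(np.mean(np.square(r))),2), r if y==-3 and nm=="both" else "")
print(ray("top",T(65,58)),)
a,b=onz("top",T(65,58),.09),onz("top",T(241,68),.09);d=a-b;print("rest edge",a,b,"yaw",np.degrees(np.arctan2(-d[0],d[1])),np.linalg.norm(d))
E
```

```text
-7 both [ 0.5242 -0.2258  0.0579] 1.68 
-7 top [ 0.5237 -0.2287  0.055 ] 1.31 
-7 scene [ 0.5071 -0.2201  0.0336] 1.36 
-5 both [ 0.5242 -0.2251  0.0575] 1.3 
-5 top [ 0.524  -0.2276  0.0526] 0.99 
-5 scene [ 0.5065 -0.2204  0.0331] 1.16 
-3 both [ 0.524  -0.2243  0.0569] 1.05 [[0.4, -1.0], [1.1, 0.3], [-0.9, 0.7], [-1.8, -1.3], [-0.4, -0.2], [-0.9, 0.4], [-1.0, 0.7], [0.6, -0.4], [-0.2, 1.2], [0.4, 1.1], [0.3, 0.4], [-2.7, -2.5], [-1.0, 0.6], [-0.0, -0.9]]
-3 top [ 0.5242 -0.2262  0.0514] 0.81 
-3 scene [ 0.5065 -0.2207  0.0334] 1.06 
-1 both [ 0.5239 -0.2236  0.0563] 1.02 
-1 top [ 0.5243 -0.2246  0.0512] 0.82 
-1 scene [ 0.5072 -0.2211  0.0346] 1.14 
(array([ 0.41890908, -0.05071129,  1.04418386]), array([ 0.17302709, -0.11006664, -0.98612611]))
rest edge [ 0.58633153 -0.15721269  0.09      ] [ 0.57872795 -0.29466172  0.09      ] yaw -3.166335393524752 0.1376591803060916
```

```bash
cat >> h.py <<'E'
def delta(Pt,Rt):  # tool-frame shift (mm) and turn (deg) from the measured pose
    s=robot.observe();R0=R.from_euler("xyz",s["tool_rot"]).as_matrix()
    d=R0.T@(Pt-np.array(s["tool_pos"]));w=R.from_matrix(R0.T@Rt).as_rotvec(degrees=True)
    print("t",round(s["time"],2),"pos",np.round(s["tool_pos"],4),"F",np.round(s["contact_force"],1),"open",round(s["opening"],4))
    print("shift m",np.round(d,4),"turn deg",np.round(w,2))
def toolR(Rg): return np.c_[-Rg[:,0],-Rg[:,2],-Rg[:,1]]  # tool y=-gz, z=-gy
def tcp(grip,Rt,back=0): return grip+Rt[:,1]*(0.008-back)
RG0=R.from_euler("xyz",[0,-30,-3],degrees=True).as_matrix();OG0=np.array([.524,-.225,.054])
E
python3 - <<'E'
from h import *
Rt=toolR(RG0);print(np.linalg.det(Rt));g=OG0+RG0@[0,0,.094];print(g);delta(tcp(g,Rt,.1),Rt)
E
```

```text
0.9999999999999999
[ 0.47706441 -0.22254021  0.13540639]
t 0.1 pos [ 0.158  -0.5003  0.2371] F [-0.1  0.6  0.8] open 0.0916
shift m [-0.3448  0.0224 -0.1849] turn deg [ 5.45 20.03 29.68]
```

apply_moves --pt "-0.05 0.003 -0.027 0.8 3 4.4 -1" --pt "-0.1 0.006 -0.054 1.6 6 8.8 -1" --pt "-0.15 0.009 -0.081 2.4 9 13.2 -1" --pt "-0.2 0.012 -0.108 3.2 12 17.6 -1" --pt "-0.25 0.015 -0.135 4 15 22 -1" --squeeze 30

```text
time: 0.72
tool_pos: [0.3567, -0.2953, 0.2226]
tool_rot: [-1.552, 0.391, -3.1]
contact_force: [1.0, -0.7, 0.7]
opening: 0.0915
```

```bash
python3 - <<'E'
from h import *
Rt=toolR(RG0);g=OG0+RG0@[0,0,.094];delta(tcp(g,Rt,.1),Rt)
E
```

```text
t 0.72 pos [ 0.3567 -0.2953  0.2226] F [ 1.  -0.7  0.7] open 0.0915
shift m [-0.0688  0.0351 -0.0727] turn deg [1.31 4.91 7.54]
```

apply_moves --pt "-0.03 0.015 -0.03 0.6 2 3 -1" --pt "-0.06 0.03 -0.06 1.2 4 6 -1" --pt "-0.068 0.035 -0.072 1.3 4.9 7.5 -1" --pt "-0.068 0.035 -0.072 1.3 4.9 7.5 -1" --pt "-0.068 0.035 -0.072 1.3 4.9 7.5 -1"

```text
time: 1.35
tool_pos: [0.4292, -0.2227, 0.215]
tool_rot: [-1.569, 0.52, 3.093]
contact_force: [0.3, 0.1, -0.6]
opening: 0.0921
```

```bash
cat >> h.py <<'E'
def wproj(P,s):  # world point -> wrist pixel
    c=cams.calibration("wrist");T=np.array(c["T_tool_cam"]);R0=R.from_euler("xyz",s["tool_rot"]).as_matrix()
    q=T[:3,:3].T@(R0.T@(P-np.array(s["tool_pos"]))-T[:3,3]);x,y,z=q[0],-q[1],-q[2]
    r=np.hypot(x,y);k=np.arctan2(r,z)/r;return np.array([c["cx"]+c["fx"]*k*x,c["cy"]+c["fy"]*k*y])
def wray(uv,s):
    c=cams.calibration("wrist");T=np.array(c["T_tool_cam"]);R0=R.from_euler("xyz",s["tool_rot"]).as_matrix()
    a=np.array([uv[0]-c["cx"],uv[1]-c["cy"]])/c["fx"];th=np.hypot(*a);a=a/th*np.sin(th)
    d=T[:3,:3]@[a[0],-a[1],-np.cos(th)];return R0@T[:3,3]+s["tool_pos"],R0@d
def wonz(uv,s,z):
    o,d=wray(uv,s);return o+d*(z-o[2])/d[2]
E
python3 - <<'E'
from h import *
import pickle
Rt=toolR(RG0);g=OG0+RG0@[0,0,.094];delta(tcp(g,Rt,.1),Rt)
s=robot.observe();im=cams.read_camera("wrist");pickle.dump(s,open("s1.pkl","wb"));cv2.imwrite("pics/w1.png",im)
for m in[(12,12,118),(12,-12,118),(-12,-12,118),(-12,12,118),(28,46,66),(28,-46,66)]:
    print(m,np.round(wproj(OG0+RG0@(np.array(m)/1e3),s),1))
E
```

```text
t 1.35 pos [ 0.4292 -0.2227  0.215 ] F [ 0.3  0.1 -0.6] open 0.0921
shift m [-0.0016  0.0008 -0.0026] turn deg [0.   0.17 0.19]
(12, 12, 118) [261.5 207.9]
(12, -12, 118) [296.3 208. ]
(-12, -12, 118) [295.8 240.5]
(-12, 12, 118) [262.  240.4]
(28, 46, 66) [224.9 172.7]
(28, -46, 66) [334.5 173. ]
```

View pics/w1.png

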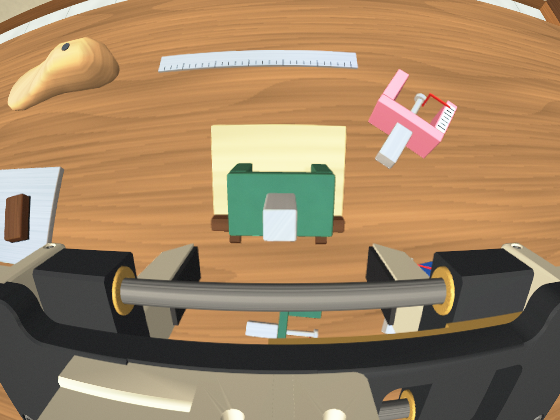

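The wrist view shows the gauge's grip top at about (264–297, 209–241) and the bridge at columns 228–334. Both are within about 3 px of the prediction. I'll refine with mask edges.

```bash
python3 - <<'E'
from h import *
import pickle,h
s=pickle.load(open("s1.pkl","rb"));im=cv2.imread("pics/w1.png")
k=blob(im,(60,90,30),(95,255,200),(200,150,360,246))
hs=cv2.cvtColor(im,cv2.COLOR_BGR2HSV)
p=k[:,0];print("green bbox",p.min(0),p.max(0))
for v in(185,200,215,225,232):q=p[p[:,1]==v];print(v,q[:,0].min(),q[:,0].max())
g=blob(im,(0,0,120),(179,60,255),(250,190,315,246));r=cv2.minAreaRect(g);print("grip bbox",cv2.boundingRect(g),np.round(cv2.boxPoints(r),1).tolist())
g2=blob(im,(0,0,200),(179,60,255),(250,190,315,246));print("grip top",cv2.boundingRect(g2),np.round(cv2.boxPoints(cv2.minAreaRect(g2)),1).tolist())
print(im[200:246:2,280].tolist())
for m in[(-28,46,66),(-28,-46,66),(12,12,66),(12,-12,66)]: print(m,np.round(wproj(OG0+RG0@(np.array(m)/1e3),s),1))
E
```

```text
green bbox [227 164] [334 235]
185 227 333
200 228 333
215 228 332
225 229 332
232 229 331
grip bbox (263, 193, 35, 48) [[263.0, 193.0], [297.0, 193.0], [297.0, 240.0], [263.0, 240.0]]
grip top (263, 209, 33, 32) [[263.0, 209.0], [295.0, 209.0], [295.0, 240.0], [263.0, 240.0]]
[[133, 144, 151], [135, 144, 151], [136, 146, 152], [135, 145, 153], [135, 144, 151], [233, 230, 220], [245, 237, 226], [244, 237, 225], [243, 237, 226], [246, 239, 228], [245, 239, 228], [243, 237, 225], [245, 239, 228], [244, 238, 228], [243, 238, 227], [245, 240, 230], [246, 242, 231], [244, 239, 229], [242, 238, 227], [242, 238, 227], [221, 222, 221], [83, 131, 180], [84, 130, 179]]
(-28, 46, 66) [227.6 235.4]
(-28, -46, 66) [331.6 235.7]
(12, 12, 66) [265.3 191.2]
(12, -12, 66) [293.8 191.3]
```

```bash
python3 - <<'E'
from h import *
Rt=toolR(RG0);g=OG0+RG0@[0,0,.092];delta(tcp(g,Rt,0),Rt)
E
```

```text
t 1.4 pos [ 0.4292 -0.2229  0.215 ] F [-0.8 -0.3  0.7] open 0.0919
shift m [-0.0019  0.1028 -0.0029] turn deg [-0.01  0.15  0.18]
```

apply_moves --pt "-0.002 0.03 -0.003 0 0.1 0.2 -1" --pt "-0.002 0.06 -0.003 0 0.1 0.2 -1" --pt "-0.002 0.085 -0.003 0 0.1 0.2 -1" --pt "-0.002 0.1 -0.003 0 0.1 0.2 -1" --pt "-0.002 0.102 -0.003 0 0.1 0.2 -1"

```text
time: 2.02
tool_pos: [0.4817, -0.2223, 0.1265]
tool_rot: [-1.572, 0.523, 3.089]
contact_force: [-0.8, -1.2, 0.9]
opening: 0.0916
```

```bash
python3 - <<'E'
from h import *
Rt=toolR(RG0);g=OG0+RG0@[0,0,.092];delta(tcp(g,Rt,0),Rt)
s=robot.observe();im=cams.read_camera("wrist");cv2.imwrite("pics/w2.png",im)
E
```

```text
t 2.02 pos [ 0.4817 -0.2223  0.1265] F [-0.8 -1.2  0.9] open 0.0916
shift m [-0.0005 -0.0001  0.0005] turn deg [ 0.07 -0.    0.05]
```

View pics/w2.png

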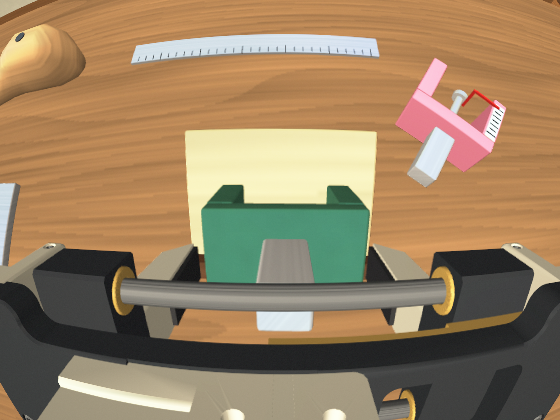

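The grip is centred between the open fingers (columns 257–313, fingers at 198 and 368), so I close.

apply_moves --pt "0 0 0 0 0 0 0.6" --pt "0 0 0 0 0 0 1" --pt "0 0 0 0 0 0 1" --pt "0 0 0 0 0 0 1" --pt "0 0 0 0 0 0 1" --squeeze 40

```text
time: 2.7
tool_pos: [0.4819, -0.2217, 0.1274]
tool_rot: [-1.571, 0.524, 3.091]
contact_force: [0.5, 0.0, -0.6]
opening: 0.0465
```

```bash
python3 - <<'E'
from h import *
Rt=toolR(RG0);g=OG0+RG0@[0,0,.092];delta(tcp(g,Rt,0),Rt)
E
```

```text
t 2.7 pos [ 0.4819 -0.2217  0.1274] F [ 0.5  0.  -0.6] open 0.0465
shift m [0.0001 0.0007 0.0011] turn deg [ 0.03  0.07 -0.03]
```

Still closing, so I give it more time.

apply_moves --pt "0 0 0 0 0 0 1" --pt "0 0 0 0 0 0 1" --pt "0 0 0 0 0 0 1" --pt "0 0 0 0 0 0 1" --pt "0 0 0 0 0 0 1"

```text
time: 3.32
tool_pos: [0.482, -0.2221, 0.1274]
tool_rot: [-1.57, 0.524, 3.09]
contact_force: [0.2, -3.2, -0.9]
opening: 0.0236
```

apply_moves --pt "0 -0.005 0 0 0 0 1" --pt "0 -0.02 0 0 0 0 1" --pt "0 -0.045 0 0 0 0 1" --pt "0 -0.075 0 0 0 0 1" --pt "0 -0.1 0 0 0 0 1"

```text
time: 3.95
tool_pos: [0.4303, -0.2176, 0.2135]
tool_rot: [-1.574, 0.521, 3.091]
contact_force: [-0.1, -0.6, -5.7]
opening: 0.024
```

```bash
python3 - <<'E'
from h import *
# die/plate refined from the top view: die yaw (long axis) from contour, plate yaw
t=cv2.imread("pics/top0.png");k=blob(t,(18,110,80),(32,255,255),(120,205,190,290))
W=np.array([onz("top",p[0],.038)[:2] for p in k])
print("die rect",cv2.minAreaRect((W*1000).astype(np.float32)))
Rd=R.from_euler("z",6,degrees=True).as_matrix();Rt=toolR(Rd)
g=np.array([.518,.287,.012+.094+.09]);delta(tcp(g,Rt),Rt)
E
```

```text
die rect ((518.05029296875, 287.52294921875), (68.5721206665039, 35.7121467590332), 6.785552024841309)
t 3.95 pos [ 0.4303 -0.2176  0.2135] F [-0.1 -0.6 -5.7] open 0.024
shift m [-0.041   0.0543 -0.5083] turn deg [ -2.16  -8.68 -29.79]
```

apply_moves --pt "-0.002 0.002 -0.03 -0.1 -0.5 -2 1" --pt "-0.006 0.006 -0.08 -0.4 -1.5 -5 1" --pt "-0.011 0.012 -0.13 -0.6 -2.5 -9 1" --pt "-0.016 0.02 -0.185 -0.9 -3.5 -13 1" --pt "-0.02 0.027 -0.24 -1.1 -4.3 -17 1"

```text
time: 4.58
tool_pos: [0.4734, 0.0208, 0.1997]
tool_rot: [-1.56, 0.221, -3.113]
contact_force: [0.1, -1.2, -5.7]
opening: 0.0238
```

```bash
cat >> h.py <<'E'
def hover(h,xy=(.518,.2873),yaw=6.5,gz=.092):
    Rt=toolR(R.from_euler("z",yaw,degrees=True).as_matrix());delta(tcp(np.array([*xy,.012+gz+h]),Rt),Rt)
E
python3 -c "
from h import *
hover(.09)"
```

```text
t 4.58 pos [0.4734 0.0208 0.1997] F [ 0.1 -1.2 -5.7] open 0.0238
shift m [-0.0478  0.022  -0.2653] turn deg [ -1.15  -4.93 -12.64]
```

apply_moves --pt "-0.01 0.005 -0.055 -0.3 -1 -3 1" --pt "-0.02 0.01 -0.11 -0.5 -2 -6 1" --pt "-0.03 0.014 -0.17 -0.8 -3.2 -9 1" --pt "-0.04 0.019 -0.22 -1 -4.2 -11 1" --pt "-0.047 0.022 -0.255 -1.1 -4.9 -12.6 1"

```text
time: 5.2
tool_pos: [0.5177, 0.277, 0.1857]
tool_rot: [-1.569, 0.001, -3.027]
contact_force: [0.5, -0.2, -5.8]
opening: 0.0239
```

apply_moves --pt "0 0 -0.007 0 0 0 1" --pt "0 0 -0.008 0 0 0 1" --pt "0 0 -0.008 0 0 0 1" --pt "0 0 -0.008 0 0 0 1" --pt "0 0 -0.008 0 0 0 1"

```text
time: 5.82
tool_pos: [0.5184, 0.2823, 0.1875]
tool_rot: [-1.57, 0.007, -3.03]
contact_force: [0.3, 0.8, -6.0]
opening: 0.0238
```

```bash
python3 - <<'E'
from h import *
import pickle
hover(.09);s=robot.observe();im=cams.read_camera("wrist");pickle.dump(s,open("s3.pkl","wb"));cv2.imwrite("pics/w3.png",im)
sc=cams.read_camera("scene");cv2.imwrite("pics/scene3.png",sc)
a=cv2.resize(sc[90:240,300:450],None,fx=2.8,fy=2.8,interpolation=cv2.INTER_CUBIC)
cv2.imwrite("pics/c3.png",np.hstack([im[:, :380],a]))
E
```

```text
t 5.83 pos [0.5184 0.2823 0.1875] F [ 0.3  0.8 -6. ] open 0.0238
shift m [-0.0002  0.0015 -0.005 ] turn deg [-0.03 -0.12 -0.38]
```

View pics/c3.png

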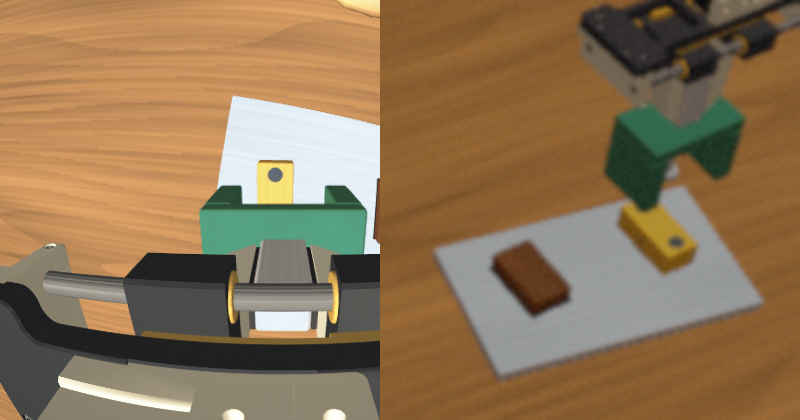

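The wrist view shows the gauge held level (bridge columns 201–365). The die's far end shows at rows 161–203, columns 258–294. The scene crop shows it above the die. I'll measure the die finely from here.

```bash
python3 - <<'E'
from h import *
import pickle
s=pickle.load(open("s3.pkl","rb"));im=cv2.imread("pics/w3.png")
hs=cv2.cvtColor(im,cv2.COLOR_BGR2HSV)
m=cv2.inRange(hs,(15,90,120),(35,255,255));roi=np.zeros_like(m);roi[150:204,245:305]=255;m&=roi
ys,xs=np.nonzero(m);print("bbox",xs.min(),xs.max(),ys.min(),ys.max())
L=[];Rr=[]
for v in range(168,200,2):
    x=xs[ys==v];L.append(wonz((x.min()-.5,v),s,.038));Rr.append(wonz((x.max()+.5,v),s,.038))
L,Rr=np.array(L),np.array(Rr)
for A in(L,Rr):
    p=np.polyfit(A[:,0],A[:,1],1);print("edge yaw",np.degrees(np.arctan(p[0])),"y at .518",np.polyval(p,.518),"y at .545",np.polyval(p,.545))
print("width",np.round((L-Rr)[:,1],4)[[0,7,15]])
for v in range(156,166):print(v,im[v,270].tolist())
f=[wonz((u,ys[xs==u].min()-.5),s,.038) for u in range(262,292,6)];print("far edge",np.round(f,4).tolist())
for mm in[(28,46,66),(28,-46,66)]:
    Rg=-toolR(np.eye(3));Rt=R.from_euler("xyz",s["tool_rot"]).as_matrix();Rg=np.c_[-Rt[:,0],-Rt[:,2],-Rt[:,1]]
    g=np.array(s["tool_pos"])-.008*Rt[:,1];print(np.round(wproj(g+Rg@(np.array(mm)/1e3-[0,0,.092]),s),1))
k=blob(im,(60,90,30),(95,255,200),(190,180,380,253))[:,0];
for v in(195,210,225,240):q=k[k[:,1]==v];print(v,q[:,0].min(),q[:,0].max())
hover(.09)
E
```

```text
bbox 257 292 160 203
edge yaw 7.442633692627452 y at .518 0.305853063759102 y at .545 0.3093801830236482
edge yaw 6.752479144185992 y at .518 0.2729221010009861 y at .545 0.2761189462323077
width [0.032  0.0332 0.0326]
156 [246, 238, 228]
157 [247, 240, 230]
158 [248, 241, 232]
159 [236, 229, 222]
160 [50, 106, 142]
161 [52, 107, 144]
162 [68, 145, 192]
163 [97, 206, 244]
164 [116, 227, 249]
165 [121, 230, 250]
far edge [[0.5547, 0.3053, 0.038], [0.5553, 0.2999, 0.038], [0.5559, 0.2944, 0.038], [0.5565, 0.289, 0.038], [0.5571, 0.2835, 0.038]]
[197.2 208.6]
[368.5 208.5]
195 213 353
210 200 365
225 201 365
240 202 364
t 5.92 pos [0.5183 0.2826 0.1874] F [-0.2 -0.4 -5.2] open 0.024
shift m [-0.0002  0.0014 -0.0047] turn deg [-0.03 -0.09 -0.37]
```

```bash
python3 -c "
from h import *
hover(.04,(.5185,.289),7.)"
```

```text
t 5.92 pos [0.5183 0.2826 0.1874] F [-0.2 -0.4 -5.2] open 0.024
shift m [-0.0005  0.0514 -0.0064] turn deg [-0.03 -0.59 -0.37]
```

apply_moves --pt "0 0.003 -0.006 0 -0.6 -0.4 1" --pt "0 0.015 -0.0065 0 -0.6 -0.4 1" --pt "0 0.03 -0.0065 0 -0.6 -0.4 1" --pt "0 0.043 -0.0065 0 -0.6 -0.4 1" --pt "0 0.051 -0.0065 0 -0.6 -0.4 1"

```text
time: 6.55
tool_pos: [0.5174, 0.2892, 0.1347]
tool_rot: [-1.57, -0.003, -3.019]
contact_force: [0.6, -0.2, -5.4]
opening: 0.0235
```

```bash
python3 - <<'E'
from h import *
import pickle
hover(.04,(.5185,.289),7.)
s=robot.observe();im=cams.read_camera("wrist");sc=cams.read_camera("scene")
a=cv2.resize(sc[90:240,300:450],None,fx=2.8,fy=2.8,interpolation=cv2.INTER_CUBIC)
cv2.imwrite("pics/c4.png",np.hstack([im[:, :380],a]))
E
```

```text
t 6.55 pos [0.5174 0.2892 0.1347] F [ 0.6 -0.2 -5.4] open 0.0235
shift m [-0.0011 -0.0013  0.0003] turn deg [-0.06  0.04  0.15]
```

View pics/c4.png

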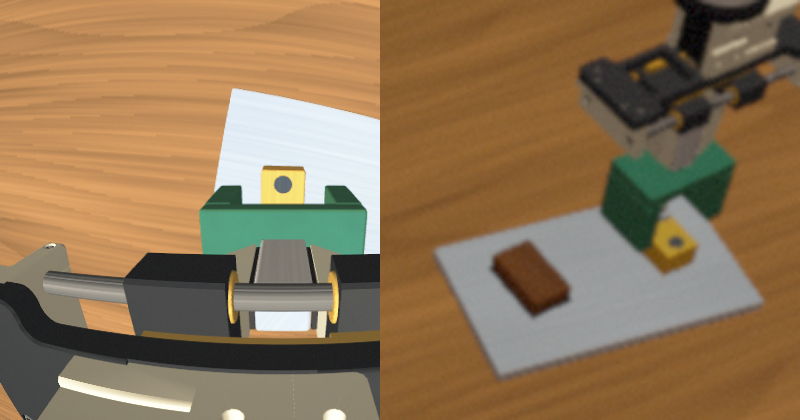

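The die (columns 261–305) is centred under the bridge (200–366) in the wrist view, and the scene view shows the legs straddling it. I lower slowly.

apply_moves --pt "-0.001 0.003 0 0 0 0.1 1" --pt "-0.001 0.008 0 0 0 0.1 1" --pt "-0.001 0.014 0 0 0 0.1 1" --pt "-0.001 0.02 0 0 0 0.1 1" --pt "-0.001 0.025 0 0 0 0.1 1"

```text
time: 7.28
tool_pos: [0.519, 0.2896, 0.111]
tool_rot: [-1.57, 0.002, -3.019]
contact_force: [0.3, -0.5, -4.1]
opening: 0.0238
```

apply_moves --pt "0 0.0005 0 0 0 0 1" --pt "0 0.001 0 0 0 0 1" --pt "0 0.002 0 0 0 0 1" --pt "0 0.003 0 0 0 0 1" --pt "0 0.004 0 0 0 0 1"

```text
time: 7.9
tool_pos: [0.5188, 0.2895, 0.1072]
tool_rot: [-1.57, 0.001, -3.019]
contact_force: [-1.2, -0.2, -3.3]
opening: 0.0237
```

apply_moves --pt "0 0.0005 0 0 0 0 1" --pt "0 0.001 0 0 0 0 1" --pt "0 0.0015 0 0 0 0 1" --pt "0 0.002 0 0 0 0 1" --pt "0 0.0025 0 0 0 0 1"

```text
time: 8.52
tool_pos: [0.5189, 0.2896, 0.1047]
tool_rot: [-1.57, 0.001, -3.019]
contact_force: [-0.4, -1.3, -2.5]
opening: 0.0242
```

apply_moves --pt "0 0.0003 0 0 0 0 1" --pt "0 0.0006 0 0 0 0 1" --pt "0 0.001 0 0 0 0 1" --pt "0 0.0015 0 0 0 0 1" --pt "0 0.0015 0 0 0 0 1"

```text
time: 9.15
tool_pos: [0.5189, 0.2896, 0.1032]
tool_rot: [-1.57, 0.001, -3.019]
contact_force: [-1.4, -0.1, -3.2]
opening: 0.0236
```

apply_moves --pt "0 0.0003 0 0 0 0 1" --pt "0 0.0006 0 0 0 0 1" --pt "0 0.001 0 0 0 0 1" --pt "0 0.0015 0 0 0 0 1" --pt "0 0.0015 0 0 0 0 1"

```text
time: 9.78
tool_pos: [0.5189, 0.2896, 0.1017]
tool_rot: [-1.57, 0.001, -3.019]
contact_force: [0.4, -0.2, -3.9]
opening: 0.0237
```

apply_moves --pt "0 0.0003 0 0 0 0 1" --pt "0 0.0006 0 0 0 0 1" --pt "0 0.001 0 0 0 0 1" --pt "0 0.001 0 0 0 0 1" --pt "0 0.001 0 0 0 0 1"

```text
time: 10.4
tool_pos: [0.5189, 0.2896, 0.1007]
tool_rot: [-1.57, 0.001, -3.019]
contact_force: [-0.5, -0.2, -3.4]
opening: 0.0243
```

apply_moves --pt "0 0.0003 0 0 0 0 1" --pt "0 0.0006 0 0 0 0 1" --pt "0 0.001 0 0 0 0 1" --pt "0 0.001 0 0 0 0 1" --pt "0 0.001 0 0 0 0 1"

```text
time: 11.02
tool_pos: [0.5189, 0.2896, 0.0997]
tool_rot: [-1.57, 0.001, -3.019]
contact_force: [-0.1, 0.5, -3.3]
opening: 0.0241
```

```bash
python3 - <<'E'
from h import *
import pickle
print(robot.observe()["contact_force"])
s=robot.observe();im=cams.read_camera("wrist");sc=cams.read_camera("scene");cv2.imwrite("pics/w5.png",im);cv2.imwrite("pics/scene5.png",sc);pickle.dump(s,open("s5.pkl","wb"))
a=cv2.resize(sc[130:200,375:445],None,fx=6,fy=6,interpolation=cv2.INTER_CUBIC)
cv2.imwrite("pics/c5.png",np.hstack([im[:, :380],a]))
E
```

```text
[-0.10601297  0.53453036 -3.34194514]
```

View pics/c5.png

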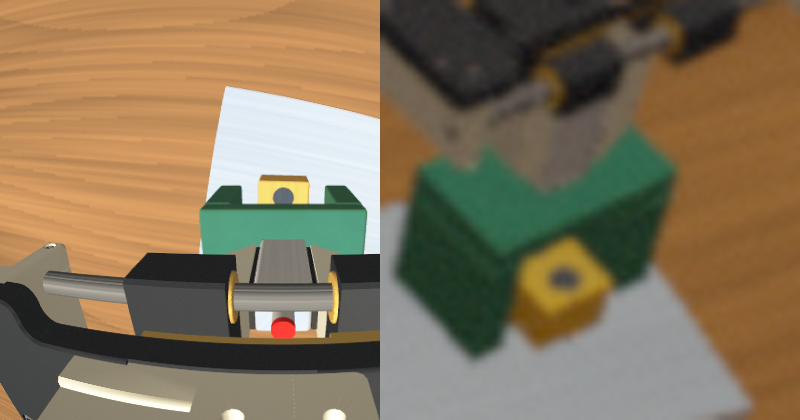

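The red tip has risen at wrist (283,328) and the die is still central. There is no leg contact yet, as the load is still about −3.3 N, so I continue.

apply_moves --pt "0 0.0003 0 0 0 0 1" --pt "0 0.0006 0 0 0 0 1" --pt "0 0.001 0 0 0 0 1" --pt "0 0.001 0 0 0 0 1" --pt "0 0.001 0 0 0 0 1"

```text
time: 11.75
tool_pos: [0.5189, 0.2896, 0.0987]
tool_rot: [-1.57, 0.001, -3.019]
contact_force: [-0.1, 0.3, -2.7]
opening: 0.024
```

apply_moves --pt "0 0.0003 0 0 0 0 1" --pt "0 0.0006 0 0 0 0 1" --pt "0 0.001 0 0 0 0 1" --pt "0 0.001 0 0 0 0 1" --pt "0 0.001 0 0 0 0 1"

```text
time: 12.38
tool_pos: [0.5189, 0.2896, 0.0977]
tool_rot: [-1.57, 0.001, -3.019]
contact_force: [-0.7, -0.4, -3.4]
opening: 0.0239
```

apply_moves --pt "0 0.0003 0 0 0 0 1" --pt "0 0.0006 0 0 0 0 1" --pt "0 0.001 0 0 0 0 1" --pt "0 0.001 0 0 0 0 1" --pt "0 0.001 0 0 0 0 1"

```text
time: 13.0
tool_pos: [0.5189, 0.2896, 0.0967]
tool_rot: [-1.57, 0.001, -3.019]
contact_force: [-0.8, 0.1, -2.0]
opening: 0.0237
```

apply_moves --pt "0 0.0003 0 0 0 0 1" --pt "0 0.0006 0 0 0 0 1" --pt "0 0.001 0 0 0 0 1" --pt "0 0.001 0 0 0 0 1" --pt "0 0.001 0 0 0 0 1"

```text
time: 13.62
tool_pos: [0.5189, 0.2896, 0.0959]
tool_rot: [-1.57, 0.001, -3.019]
contact_force: [-1.0, -0.7, -0.2]
opening: 0.0239
```

apply_moves --pt "0 0.0002 0 0 0 0 1" --pt "0 0.0004 0 0 0 0 1" --pt "0 0.0006 0 0 0 0 1" --pt "0 0.0006 0 0 0 0 1" --pt "0 0.0006 0 0 0 0 1"

```text
time: 14.25
tool_pos: [0.519, 0.2896, 0.0958]
tool_rot: [-1.57, 0.002, -3.019]
contact_force: [-2.2, -2.5, 6.3]
opening: 0.024
```

apply_moves --pt "0 -0.0003 0 0 0 0 1" --pt "0 -0.0005 0 0 0 0 1" --pt "0 -0.0005 0 0 0 0 0.4" --pt "0 -0.0005 0 0 0 0 0.2" --pt "0 -0.0005 0 0 0 0 -0.2" --squeeze 10

```text
time: 14.88
tool_pos: [0.5189, 0.2896, 0.0954]
tool_rot: [-1.57, 0.001, -3.019]
contact_force: [0.2, -0.1, -0.0]
opening: 0.0426
```

apply_moves --pt "0 0 0 0 0 0 -0.6" --pt "0 0 0 0 0 0 -0.8" --pt "0 0 0 0 0 0 -0.8" --pt "0 0 0 0 0 0 -0.8" --pt "0 0 0 0 0 0 -0.8"

```text
time: 15.5
tool_pos: [0.5189, 0.2896, 0.0956]
tool_rot: [-1.57, 0.001, -3.019]
contact_force: [0.0, 0.6, -0.6]
opening: 0.0824
```

```bash
python3 - <<'E'
from h import *
im=cams.read_camera("wrist");cv2.imwrite("pics/w6.png",im);print(robot.observe()["opening"],robot.observe()["contact_force"])
E
```

```text
0.08233646235835486 [-0.52904668  0.12777337  0.65773865]
```

View pics/w6.png

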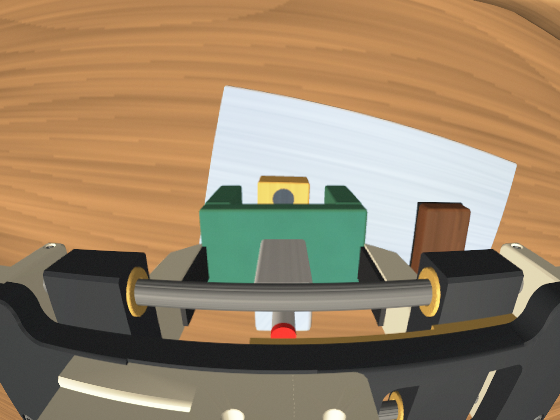

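Released: fingers clear of the grip, gauge upright, die central, heel untouched. I retract straight up.

apply_moves --pt "0 -0.01 0 0 0 0 -0.8" --pt "0 -0.03 0 0 0 0 -0.8" --pt "0 -0.06 0 0 0 0 -0.8" --pt "0 -0.1 0 0 0 0 -0.8" --pt "0 -0.14 0 0 0 0 -0.8"

```text
time: 16.18
tool_pos: [0.5186, 0.2896, 0.2376]
tool_rot: [-1.57, 0.002, -3.019]
contact_force: [0.8, 0.6, 0.2]
opening: 0.0828
```

apply_moves --pt "0.05 -0.01 0 0 0 0 -0.8" --pt "0.1 -0.02 0 0 0 0 -0.8" --pt "0.14 -0.02 0 0 0 0 -0.8" --pt "0.14 -0.02 0 0 0 0 -0.8" --pt "0.14 -0.02 0 0 0 0 -0.8"

```text
time: 16.8
tool_pos: [0.3806, 0.2727, 0.2562]
tool_rot: [-1.571, 0.003, -3.019]
contact_force: [0.5, 0.6, -0.3]
opening: 0.0827
```

```bash
python3 - <<'E'
from h import *
s=robot.observe();im=cams.read_camera("wrist");sc=cams.read_camera("scene");t=cams.read_camera("top");cv2.imwrite("pics/top7.png",t);cv2.imwrite("pics/w7.png",im)
a=cv2.resize(sc[110:210,340:440],None,fx=4.2,fy=4.2,interpolation=cv2.INTER_CUBIC)
b=cv2.resize(t[205:290,120:205],(380,380),interpolation=cv2.INTER_CUBIC)
cv2.imwrite("pics/c7.png",np.hstack([np.pad(b,((0,40),(0,0),(0,0))),a]))
t0=cv2.imread("pics/top0.png");d=cv2.absdiff(t,t0).max(2);d[290:]=0
n,_,st,_=cv2.connectedComponentsWithStats((d>40).astype(np.uint8));print("changed (x,y,w,h,n)",[r.tolist() for r in st[1:] if r[4]>15])
# gauge: seated-pose prediction vs image
for z in(0,.001):
  Rg=R.from_euler("z",7,degrees=True).as_matrix();o=np.array([.5189,.2896,.012+z])
  for m in[(28,-46,0),(28,-46,66),(28,46,66),(-28,-46,66),(0,0,136.5)]:print(m,[np.round(proj(n,o+Rg@(np.array(m)/1e3)),1).tolist() for n in("scene","top")],end=" ")
  print()
E
```

```text
changed (x,y,w,h,n) [[126, 234, 47, 29, 983], [339, 236, 45, 39, 1175], [16, 266, 57, 24, 860], [2, 283, 13, 7, 41], [123, 285, 29, 5, 109]]
(28, -46, 0) [[389.1, 191.7], [170.8, 237.0]] (28, -46, 66) [[393.8, 173.3], [163.1, 233.4]] (28, 46, 66) [[424.1, 159.2], [125.0, 237.9]] (-28, -46, 66) [[379.3, 158.5], [164.7, 256.5]] (0, 0, 136.5) [[407.4, 137.3], [133.8, 243.9]] 
(28, -46, 0) [[389.2, 191.4], [170.7, 236.9]] (28, -46, 66) [[393.9, 173.0], [162.9, 233.4]] (28, 46, 66) [[424.1, 158.9], [124.9, 237.9]] (-28, -46, 66) [[379.4, 158.2], [164.5, 256.5]] (0, 0, 136.5) [[407.5, 137.0], [133.7, 243.8]]
```

View pics/c7.png

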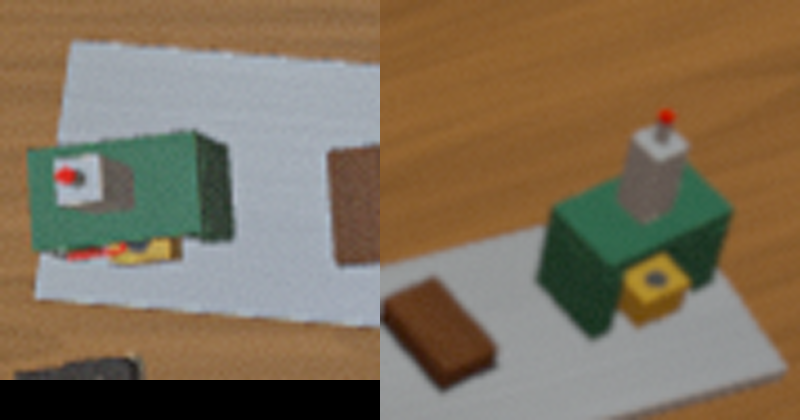

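```bash
python3 - <<'E'
from h import *
t0=cv2.imread("pics/top0.png");t=cv2.imread("pics/top7.png");d=cv2.absdiff(t,t0).max(2)
print("tin/small-gauge area changed px:",int((d[290:330,255:440]>40).sum()))
s0=cv2.imread("pics/scene0.png");s1=cams.read_camera("scene")
for n,(x0,y0,x1,y1) in dict(die_end=(398,170,414,188),heel=(338,174,370,204)).items():print(n,int((cv2.absdiff(s0,s1).max(2)[y0:y1,x0:x1]>40).sum()))
print(robot.observe()["time"]);print(robot.hand_in())
E
```

```text
tin/small-gauge area changed px: 0
die_end 67
heel 0
17.0
the job is handed in; nothing more can be done
None
```

I took the large green gauge off its rest, stood it upright over the brass die, released it and backed the arm clear. I handed in at 17.0 s of the 42 s allowed.

**What the last checks showed**
- **Gauge:** It stands upright with a leg on each long side of the die. I lowered it until the plate pushed back with about 6 N, then eased off and opened the fingers.
- **Reading:** The red tip is within about 1.5 px of where a 26 mm reading should put it in both the scene and top views.
- **Other things:** Outside the arm, the top view changed only where the gauge had been and where it now stands. The heel, tin and small green gauge areas showed no changed pixels.

**What is less certain**
- **Die position:** In the scene view, 67 of 288 pixels around the die's visible end changed. I put this down to the gauge's shadow and overlap, because the die's near corner stayed within 1 px.
- **Gauge placement:** Individual points I read off the last pictures were up to 3 px from prediction. That is about what the calibration and reading pixels by eye allow.

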